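Pull the misplaced vial from the lidded flux case

TASK

Take the blue case by its carrying bar and swing the lid open until it stands upright or leans back beyond. The coloured liner in each of the three wells shows which cap colour belongs there: take out the one vial whose cap does not match its liner and stand it upright in the yellow tray. Leave the other two vials standing in their wells and the lid open.

Things in the scene. Friction and masses are not known exactly. Their poses are not given: they have to be found in the camera images.
- lid (a joint): lid hinge of the blue case, rad: 0 shut, grows as the lid's front swings up and back, 1.57 upright, stop at 2.0. May start slightly ajar. Friction hinge: stays where left; about 3 N at the bar moves it. Case fixed: base 100 (front to back) x 222 x 24 mm high, three wells side by side 71 mm apart, walls 4 mm; 70 mm high when shut. A wall stands about 0.67 m ahead of the robot base.
- lid_handle (a point): middle of the black carrying bar on the front of the lid (moves with the lid). Round bar, 10 mm thick, 100 mm long, parallel to the hinge, 46 mm above the bench when shut; 35 mm clear between it and the lid's front face. Two arms at its ends carry it.
- lid_hinge (a point): middle of the hinge line, on the rear top edge of the base, 24 mm above the bench (fixed). Its x axis points straight back, away from the bar of the shut lid, its y axis runs along the hinge, z is up. The lid_handle moves round it in an arc of 142 mm radius.
- vial_a: red-capped glass vial, 27 mm across, 56 mm tall (cap 22 mm across, top 11 mm), standing in the well with the red liner, so rightly packed. Origin: centre of its underside, z up its axis, 6 mm above the bench while in its well.
- vial_b: red-capped glass vial like vial_a, 27 mm across, 56 mm tall, standing in the well with the black liner, so wrongly packed: the one to remove. Origin: centre of its underside, z up its axis, 6 mm above the bench while in its well.
- vial_c: white-capped glass vial, 25 mm across, 51 mm tall, standing in the well with the white liner, so rightly packed. Origin: centre of its underside, z up its axis. 6 mm above the bench while in its well.
- reject_tray: square yellow tray with a dark floor, 110 x 110 mm outside, 102 mm inside, walls 16 mm high, floor 5 mm above the bench, fixed to the bench. Origin: centre of its underside; x and y along its sides. A black-capped vial, a solder spool and a loupe stand loose on the bench nearby and are not part of the job.

How it is judged:
On the way:
1. the lid stands open, upright or beyond, the misplaced vial still in its well (value of joint lid above 1.45 rad and distance of vial_b from where it was at the start of the episode below 0.02 m), for 0.2 s.
At the end, for the whole second after the job is handed in: The lid is open, upright or beyond (over 1.45 rad, 83 degrees); the misplaced vial stands on the floor of the yellow tray, within 10 degrees of upright, at rest; the other two vials stand in their wells, within 10 degrees of upright and 30 mm of where they stood (value of joint lid above 1.45 rad and x of vial_b in the frame of reject_tray between -0.05 and 0.05 m and y of vial_b in the frame of reject_tray between -0.05 and 0.05 m and z of vial_b in the frame of reject_tray below 0.012 m and angle between each of vial_b, vial_a, vial_c's own z axis and vertical below 0.17 rad and linear speed of vial_b below 0.02 m/s and distance of each of vial_a, vial_c from where it was at the start of the episode below 0.03 m); the robot touches nothing.
It fails at once if a rightly packed vial is taken out or knocked over (distance of any of vial_a, vial_c from where it was at the start of the episode above 0.04 m or angle between any of vial_a, vial_c's own z axis and vertical above 0.8 rad).
It also fails if it takes over 56 s, if anything falls off the work surface, if the arm or the gripper's body presses on something with over 40 N, if the wrist force passes 120 N, or if a joint passes its speed limit or range.

ROBOT

A 6-joint arm with a two-finger parallel gripper is mounted at the origin on the work surface; the furniture and walls round the work are solid. World frame = base frame: x ahead of the robot, y to its left, z up, the work surface at z = 0. Lengths are in m, angles in rad, forces in N, time in s.
With the tool pointing down it reaches from about 0.325 to 0.875 m from the base axis. Payload 4.4 kg.
Tool frame: the origin (TCP) lies at the very end of the fingers, on their centre line; the grasp point (between the pads) lies 19 mm behind it (arm.tcp_to_grasp is the distance from the TCP to the grasp point, in m); z points along the fingers, y is the line along which they close (so a half turn about z gives the same grasp; the last joint's range is limited). The gripper opens to 85 mm and grips with 20 to 120 N. Pads are 22 mm wide; open, the fingers measure 114 mm over their backs; the gripper's body (76 mm by 85 mm) begins 54 mm behind the grasp point. The pads swing forward as they close: fully open they stand 13 mm farther back than shut.
Start: joints at [-1.276, 0.207, 1.542, -0, 1.393, -0.15], TCP at [0.248, -0.519, 0.231] pointing down, gripper open.
Joint ranges: [-2.73, 2.73], [-0.86, 2.22], [0.23, 2.46], [-1.11, 4.25], [0.08, 2.63], [-2.82, 2.82]. Speed limits (rad/s): [2.79, 2.79, 3.14, 3.14, 3.14, 3.14].

INTERFACE

Orientations are given as a unit quaternion [w, x, y, z].
In Python, from workcell import arm gives the robot as it stands. The module is installed in compiled form; this text tells all that it offers.
- The arm moves only by the tool apply_moves, never from a script. Its argument "commands" is a list of rows, each a list of 7 numbers: the shift along the tool's x, y, z in mm, then the turn, a rotation vector about the tool's x, y, z in rad, then the finger opening in mm, from 0 to 85.4. In form: [[dx, dy, dz, rx, ry, rz, jaw], ...]. A call has exactly 10 rows; each row is the pose to reach, as a shift and turn from the pose commanded when the call began, along the tool's axes at that moment; what a row does not reach only later rows make up. A row lasts 1/10 s, in which the tool goes at most 50 mm and 8.59 degrees, less where a joint would pass 70% of its speed; a pose out of reach is approached as far as the arm can. A call with a gripper value outside its range is refused whole. The fingers move at their own pace and stop on an object; "squeeze" is the grip in N (left out, the last holds). Time passes only in rows, so rows that repeat a pose let the fingers close, or fill a call up. It gives the time, the measured TCP pose, the force, the opening and the grip force at its end, in the units of the state.
- arm.get_obs(): the state, without advancing time (a new reading comes with each control period).
- arm.snapshot(name): name is "scene" or "top"; returns a dict with "pixels" (420x560x3 uint8, blue, green, red), "z_map" (420x560 float32, m along the optical axis (not along the pixel's ray), 0 where there is no reading), "fovy" (degrees; the focal length in pixels is half the picture's height over the tangent of half this angle, whatever the lens; pixels are square), "cx", "cy" (the principal point, pixels), "position" and "attitude" of the camera in the world. Camera axes: x right, y down, z forward; pixel columns grow to the right and rows downward; lengths in m; the calibration is good to about 2 mm. A picture is of the moment at which its call begins.
- arm.job_done(): hands the job in; it is judged then, once.
The state is a dict: "clock": time; "q": joint angles; "joint_velocities": joint speeds; "effort": joint torques, N m; "tool_pos": TCP position; "eef_rot": TCP orientation; "contact_force": force on the tool from outside, world axes, zero at the start; "torque": the same for the moment, N m; "width": finger opening in m; "gripper_force": force on a finger pad.
Only numpy, scipy, OpenCV 4.12 (cv2) and the standard library are available. Lean on these libraries where they do the work, as an engineer would, in place of code of your own. Each camera call takes 0.05 s, during which the arm holds its last target. There are 200 camera calls.

## Working session

There is one attempt and no reset: what is moved stays moved. The work goes in short steps, Python scripts to look and compute and a tool call to move; the robot and the scene stay as the last step left them, time stands still between calls to the robot, and variables do not carry over. Pictures are saved under pics/ and viewed, at most 10 in all, crops included, and the job is handed in when it is done.

Besides the shell and the picture viewer there is one more tool, called after ">>>" as name(argument=value, ...) on one line, values as JSON. apply_moves: Moves the arm, as the interface text tells. Its arguments: {"type":"object","properties":{"commands":{"type":"array"},"squeeze":{"type":"number"}},"required":["commands"]}

```bash
mkdir -p pics; cat > h.py <<'E'
import numpy as np, cv2
from scipy.spatial.transform import Rotation as R
from workcell import arm
def snap(n):
    s=arm.snapshot(n); a=np.array(s["attitude"]); 
    M=a if a.shape==(3,3) else R.from_quat(a,scalar_first=True).as_matrix()
    z=s["z_map"]; f=z.shape[0]/2/np.tan(np.radians(s["fovy"])/2)
    v,u=np.mgrid[:z.shape[0],:z.shape[1]]
    P=np.stack([(u-s["cx"])/f*z,(v-s["cy"])/f*z,z],-1)@M.T+np.array(s["position"])
    P[z==0]=np.nan
    return s,P
E
python3 - <<'E'
from h import *
for n in("scene","top"):
    s,P=snap(n); cv2.imwrite(f"pics/{n}0.png",s["pixels"]); np.save(f"{n}0.npy",P); print(n,s["position"],s["attitude"],s["fovy"],s["cx"],s["cy"])
print(arm.get_obs())
E
```

```text
scene [-0.38880972 -0.40920771  0.54261903] [-0.45888375  0.72558289 -0.43968532  0.26387873] 45.2933140326997 281.33162756620675 205.83201962764255
top [0.31868438 0.0600868  1.15032495] [-0.04799961  0.71261088 -0.69713922  0.06227908] 44.09119312177103 273.7642223868001 227.13121517150174
{'clock': 0.1, 'q': array([-1.27550955e+00,  2.07378067e-01,  1.54283194e+00, -1.92510006e-06,
        1.39349032e+00, -1.50480294e-01]), 'joint_velocities': array([-0.00086159, -0.00202183, -0.00327014,  0.0008954 ,  0.00040502,
        0.00143645]), 'effort': array([-5.09295842e-04, -3.84091365e+01, -2.92547679e+01, -1.52953130e-04,
        4.90139733e-03, -1.95526343e-05]), 'tool_pos': array([ 0.24770774, -0.51814385,  0.23020741]), 'eef_rot': array([-1.05100334e-03,  9.75263541e-01,  2.21042792e-01, -7.71790695e-05]), 'contact_force': array([-0.17187665,  0.42013899, -0.25361649]), 'torque': array([ 0.0008504 ,  0.02631328, -0.05758273]), 'gripper_force': 0.0, 'width': 0.0856008584854801}
```

View pics/scene0.png

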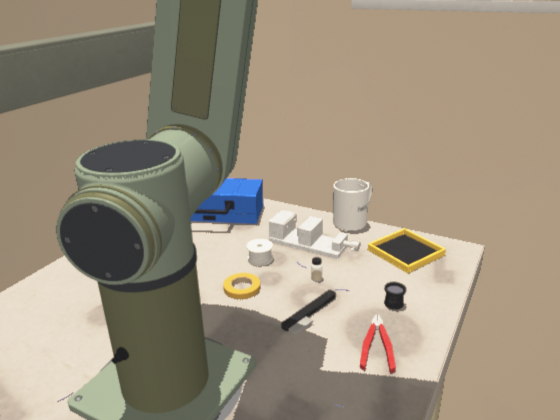

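View pics/top0.png

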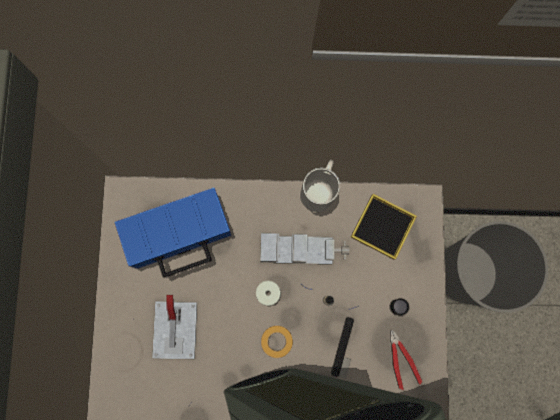

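The top view shows the blue case at about (173,228), its black bar at about (187,260), and the yellow tray at about (384,226). The robot is at the bottom of the picture. The scene view shows the mug and a vise between the case and the tray.

```bash
python3 - <<'E'
from h import *
im=cv2.imread("pics/top0.png");P=np.load("top0.npy");hsv=cv2.cvtColor(im,cv2.COLOR_BGR2HSV)
np.set_printoptions(precision=4,suppress=True)
blue=cv2.inRange(hsv,(100,120,40),(130,255,255))>0
Q=P[blue];print("blue z pct",np.nanpercentile(Q[:,2],[1,5,25,50,75,95,99]))
top=blue&(P[...,2]>.05)
r=cv2.minAreaRect(P[top][:,:2].astype(np.float32)*1000);print("lid top rect",r,cv2.boxPoints(r))
# plane fit lid top
A=P[top&(P[...,2]>.062)];c=np.linalg.lstsq(np.c_[A[:,:2],np.ones(len(A))],A[:,2],rcond=None)[0];print("plane",c, A[:,2].std())
reg=np.zeros_like(blue);reg[235:282,150:220]=1
dark=reg&(im.max(2)<60)&(P[...,2]>.03)&(P[...,2]<.08)
B=P[dark];r=cv2.minAreaRect(B[:,:2].astype(np.float32)*1000);print("handle",r,cv2.boxPoints(r),np.nanpercentile(B[:,2],[5,50,95]))
yel=cv2.inRange(hsv,(20,120,80),(35,255,255))>0;yel[:180]=0;yel[270:]=0;yel[:,:340]=0
Y=P[yel];r=cv2.minAreaRect(Y[:,:2].astype(np.float32)*1000);print("tray",r,np.nanmedian(Y[:,2]),"floor",P[226,384])
for n,(v,u) in dict(mug=(193,320),vise=(248,300),vial=(300,329),spool=(287,268),toggle=(325,175),bench=(290,220)).items(): print(n,P[v,u])
print("mug max z",np.nanmax(P[165:215,300:342,2]),"vise",np.nanmax(P[230:268,258:350,2]),"toggle",np.nanmax(P[290:360,150:200,2]))
E
```

```text
blue z pct [0.0224 0.0563 0.0682 0.0698 0.0713 0.0733 0.0748]
lid top rect ((484.93865966796875, 254.14324951171875), (102.21678924560547, 220.66635131835938), 21.141643524169922) [[397.4759 338.6166]
 [477.0647 132.8029]
 [572.4014 169.6699]
 [492.8127 375.4836]]
plane [-0.0099 -0.0049  0.076 ] 0.002165510645926035
handle ((422.05816650390625, 220.24716186523438), (45.852725982666016, 156.01785278320312), 21.210594177246094) [[372.4615 284.6768]
 [428.9083 139.2281]
 [471.6548 155.8175]
 [415.208  301.2662]] [0.0386 0.0511 0.0588]
tray ((508.8327941894531, -207.26287841796875), (108.09410095214844, 118.70758056640625), 62.419837951660156) 0.013872983536774464 floor [ 0.5077 -0.2091  0.0045]
mug [ 0.5791 -0.064   0.0085]
vise [ 0.4481 -0.0173  0.052 ]
vial [ 0.3397 -0.0814  0.0386]
spool [0.3649 0.0489 0.0279]
toggle [0.281  0.243  0.0356]
bench [0.3573 0.1539 0.0011]
mug max z 0.09997825830306661 vise 0.05817959032119546 toggle 0.09816181622397568
```

```bash
cat >> h.py <<'E'
np.set_printoptions(precision=4,suppress=True)
az=np.radians(21.1); d=np.array([np.cos(az),np.sin(az),0]); l=np.array([-d[1],d[0],0]); Z=np.array([0,0,1.])
def ori(phi,zaz=None):  # phi: pitch of tool z below horizontal-back, deg; tool x = l
    p=np.radians(phi); z=np.cos(p)*d-np.sin(p)*Z
    return np.c_[l,np.cross(z,l),z]
def delta(pos,M,p0=None,M0=None):
    if p0 is None:
        o=arm.get_obs(); p0=np.array(o["tool_pos"]); M0=R.from_quat(o["eef_rot"],scalar_first=True).as_matrix()
    return np.r_[M0.T@(np.array(pos)-p0)*1000, R.from_matrix(M0.T@M).as_rotvec()]
E
python3 - <<'E'
from h import *
im=cv2.imread("pics/top0.png");P=np.load("top0.npy");hsv=cv2.cvtColor(im,cv2.COLOR_BGR2HSV)
c=np.array([.4849,.2541,0])
D=(P-c)@d*1000; L=(P-c)@l*1000
for lo in range(-100,-45,5):
    m=(D>lo)&(D<=lo+5)&(abs(L)<75)&(P[...,2]>.025)
    if m.sum(): print(lo,m.sum(),"L",np.percentile(L[m],[2,50,98]),"z",np.percentile(P[...,2][m],[10,50,90]),"bright",np.median(im.max(2)[m]))
m=(D>-120)&(D<-75)&(abs(L)<40)&(P[...,2]>.04); print("bar D,z",D[m].mean(),P[...,2][m].mean(),np.polyfit(L[m],D[m],1))
bl=cv2.inRange(hsv,(100,120,40),(130,255,255))>0
m=bl&(P[...,2]>.06); print("lid D",np.percentile(D[m],[.5,2,98,99.5]),"L",np.percentile(L[m],[.5,2,98,99.5]))
print("down over", delta([.42,-.1,.26],ori(90)), delta(c-92*.001*d+[0,0,.15],ori(75)))
E
```

```text
-95 102 L [-50.3354   0.8726  50.8244] z [0.0463 0.0504 0.0533] bright 47.0
-90 122 L [-51.4968   0.7219  52.1909] z [0.0489 0.0514 0.0542] bright 35.0
-85 40 L [-53.4367  -0.9554  54.5268] z [0.0467 0.0504 0.0537] bright 51.0
-80 23 L [-53.7896  45.9328  55.3092] z [0.0483 0.0506 0.0538] bright 36.0
-75 23 L [-53.2598  45.8143  54.7034] z [0.0491 0.0508 0.0526] bright 38.0
-70 20 L [-54.0296 -45.9102  54.132 ] z [0.0476 0.0514 0.0535] bright 37.0
-65 23 L [-53.3702  46.4884  55.1355] z [0.047  0.0502 0.0522] bright 37.0
-60 26 L [-53.8723   0.5393  54.9143] z [0.0478 0.0502 0.0532] bright 33.5
-55 53 L [-58.6479 -38.8023  59.3275] z [0.0428 0.0529 0.0579] bright 28.0
-50 328 L [-72.8291  -0.0475  71.8544] z [0.0348 0.0623 0.0717] bright 63.0
bar D,z -89.18452486311479 0.05079271795421058 [ -0.0007 -89.1844]
lid D [-48.6513 -48.0028  48.4769  50.2212] L [-109.0761 -105.7725  105.0946  108.5105]
down over [ 335.748  -303.0603  -29.0556   -0.0014   -0.0018   -1.4933] [ 455.2179 -601.4692   81.6041   -0.2126    0.1936   -1.4844]
```

>>> apply_moves(commands=[[336,-303,-29,0,0,-1.49,85],[336,-303,-29,0,0,-1.49,85],[336,-303,-29,0,0,-1.49,60],[336,-303,-29,0,0,-1.49,28],[336,-303,-29,0,0,-1.49,28],[336,-303,-29,0,0,-1.49,28],[336,-303,-29,0,0,-1.49,28],[336,-303,-29,0,0,-1.49,28],[336,-303,-29,0,0,-1.49,28],[336,-303,-29,0,0,-1.49,28]])

```text
clock: 1.1
tool_pos: [0.4216, -0.0953, 0.2604]
eef_rot: [-0.0, 0.561, 0.828, 0.001]
contact_force: [0.4, -0.4, 0.7]
width: 0.0283
gripper_force: 0.0
```

```bash
cat >> h.py <<'E'
c=np.array([.4849,.2541,0]); H=c+.05*d+.024*Z
def bar(th):
    a=np.radians(171.1)-th; return H+.142*(np.cos(a)*d+np.sin(a)*Z)
def tcp_at_bar(th,phi,back=0):  # TCP so that grasp point is on the bar
    M=ori(phi); return bar(th)+(.019-back)*M[:,2],M
E
python3 - <<'E'
from h import *
o=arm.get_obs();print(o["tool_pos"],o["q"],o["width"])
print(bar(0)); p,M=tcp_at_bar(0,75,.09);print(p,delta(p,M))
E
```

```text
[ 0.4216 -0.0953  0.2604] [-0.4248 -0.1325  1.8316  0.0025  1.4424 -0.8044] 0.028303283924529885
[0.4007 0.2216 0.046 ]
[0.3835 0.215  0.1145] [302.0451  79.2272 146.5365  -0.26    -0.0031   0.0107]
```

```bash
python3 - <<'E'
from h import *
P=np.load("top0.npy")[280:365,145:205].reshape(-1,3)
for z in(.02,.05,.08):
    Q=P[P[:,2]>z]; print(z,len(Q),Q[:,:2].min(0),Q[:,:2].max(0))
p,M=tcp_at_bar(0,84,.09);print(p,delta(p,M)); p2,M=tcp_at_bar(0,84,0);print(delta(p2,M,p,M))
E
```

```text
0.02 423 [0.2343 0.2326] [0.3422 0.2671]
0.05 183 [0.2956 0.2409] [0.3422 0.2553]
0.08 114 [0.3121 0.2409] [0.3422 0.2552]
[0.3937 0.2189 0.1166] [301.9284  90.1848 144.5257  -0.1029  -0.0022   0.0109]
[-0. -0. 90.  0.  0.  0.]
```

```bash
python3 - <<'E'
from h import *
p,M=tcp_at_bar(0,95,.09);p=p-.015*l;print(p,delta(p,M))
E
```

```text
[0.4118 0.2098 0.1167] [286.7805 103.6295 144.406    0.0891  -0.0012   0.011 ]
```

>>> apply_moves(commands=[[287,104,144,0.089,0,0.011,28],[287,104,144,0.089,0,0.011,28],[287,104,144,0.089,0,0.011,28],[287,104,144,0.089,0,0.011,28],[287,104,144,0.089,0,0.011,28],[287,104,144,0.089,0,0.011,28],[287,104,144,0.089,0,0.011,28],[287,104,144,0.089,0,0.011,28],[287,104,144,0.089,0,0.011,28],[287,104,144,0.089,0,0.011,28]])

```text
clock: 2.1
tool_pos: [0.4155, 0.2039, 0.1166]
eef_rot: [-0.025, 0.571, 0.82, -0.037]
contact_force: [0.6, -0.2, 0.8]
width: 0.028
gripper_force: 0.0
```

```bash
python3 - <<'E'
from h import *
p,M=tcp_at_bar(0,95,0);p=p-.015*l;print(p,delta(p,M)); print(arm.get_obs()["q"])
s,P=snap("top");cv2.imwrite("pics/t1.png",cv2.resize(s["pixels"][180:320,80:260],None,fx=3,fy=3))
s,P=snap("scene");cv2.imwrite("pics/s1.png",s["pixels"])
E
```

```text
[0.4045 0.207  0.027 ] [ 6.7846 -1.2824 90.0618 -0.0013 -0.0003 -0.015 ]
[ 0.2744  0.161   1.8558 -0.0085  1.213  -0.0754]
```

View pics/t1.png

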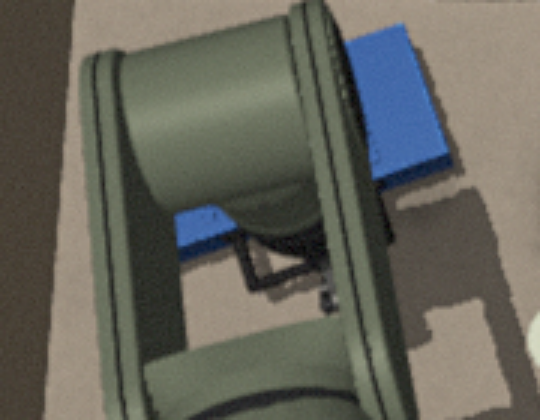

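The crop shows the wrist over the case, with the left half of the bar at about (255,275) and the gripper just right of it, as planned. Next is a slow descent, then close the fingers.

>>> apply_moves(commands=[[7,-1,15,0,0,-0.015,28],[7,-1,30,0,0,-0.015,28],[7,-1,45,0,0,-0.015,28],[7,-1,60,0,0,-0.015,28],[7,-1,70,0,0,-0.015,28],[7,-1,80,0,0,-0.015,28],[7,-1,90,0,0,-0.015,28],[7,-1,90,0,0,-0.015,28],[7,-1,90,0,0,-0.015,28],[7,-1,90,0,0,-0.015,28]])

```text
clock: 3.2
tool_pos: [0.4051, 0.2077, 0.0285]
eef_rot: [-0.025, 0.565, 0.824, -0.036]
contact_force: [-5.6, -4.7, 13.8]
width: 0.028
gripper_force: 7.1
```

>>> apply_moves(commands=[[0,0,0,0,0,0,20],[0,0,0,0,0,0,14],[0,0,0,0,0,0,8],[0,0,0,0,0,0,4],[0,0,0,0,0,0,4],[0,0,0,0,0,0,4],[0,0,0,0,0,0,4],[0,0,0,0,0,0,4],[0,0,0,0,0,0,4],[0,0,0,0,0,0,4]], squeeze=30)

```text
clock: 4.2
tool_pos: [0.4065, 0.2087, 0.0272]
eef_rot: [-0.024, 0.565, 0.824, -0.035]
contact_force: [5.1, 2.0, -0.5]
width: 0.009
gripper_force: 29.2
```

```bash
python3 - <<'E'
from h import *
o=arm.get_obs();print(o)
p0,M0=tcp_at_bar(0,95)
for th in np.arange(.1,1.81,.1):
    p,M=tcp_at_bar(th,95-10*th/1.7); print(round(th,2),p-.015*l,delta(p,M,p0,M0))
E
```

```text
{'clock': 4.2, 'q': array([ 0.2889,  0.297 ,  1.9193, -0.0073,  1.0096, -0.0758]), 'joint_velocities': array([-0.0012, -0.0006,  0.0006, -0.001 ,  0.0005,  0.0004]), 'effort': array([  0.3497, -32.3111, -16.9854,  -0.079 ,   1.9609,  -0.0024]), 'tool_pos': array([0.4065, 0.2087, 0.0272]), 'eef_rot': array([-0.0241,  0.5649,  0.824 , -0.0346]), 'contact_force': array([ 5.0503,  1.9955, -0.5144]), 'torque': array([ 0.2348, -0.8247, -0.0337]), 'gripper_force': 29.213511049747467, 'width': 0.008959458389709227}
0.1 [0.4074 0.2081 0.0409] [  0.       1.867  -14.0963  -0.0103   0.      -0.    ]
0.2 [0.4116 0.2097 0.0544] [ -0.       5.1329 -27.9572  -0.0205   0.      -0.    ]
0.3 [0.417  0.2118 0.0675] [  0.       9.7668 -41.4443  -0.0308  -0.      -0.    ]
0.4 [0.4236 0.2144 0.0799] [  0.      15.7245 -54.423   -0.0411   0.      -0.    ]
0.5 [0.4313 0.2173 0.0916] [ -0.      22.9483 -66.7635  -0.0513   0.       0.    ]
0.6 [0.44   0.2207 0.1024] [  0.      31.368  -78.3427  -0.0616   0.      -0.    ]
0.7 [0.4498 0.2245 0.1122] [ -0.      40.9013 -89.0449  -0.0719   0.      -0.    ]
0.8 [0
[... 266 characters left out ...]
 0.2424 0.14  ] [  -0.       88.1583 -121.1022   -0.1129    0.       -0.    ]
1.2 [0.5093 0.2474 0.1437] [   0.      101.6722 -126.0286   -0.1232    0.        0.    ]
1.3 [0.5225 0.2525 0.1461] [  -0.      115.6088 -129.6028   -0.1335    0.       -0.    ]
1.4 [0.5359 0.2577 0.147 ] [   0.      129.8309 -131.7891   -0.1437    0.       -0.    ]
1.5 [0.5493 0.2629 0.1465] [  -0.      144.1982 -132.5662   -0.154     0.       -0.    ]
1.6 [0.5626 0.268  0.1446] [   0.      158.569  -131.9263   -0.1643    0.       -0.    ]
1.7 [0.5757 0.2731 0.1414] [   0.      172.8017 -129.8764   -0.1745    0.        0.    ]
1.8 [0.5884 0.2779 0.1367] [   0.      186.756  -126.4371   -0.1848   -0.       -0.    ]
```

>>> apply_moves(commands=[[0,1,-7,-0.005,0,0,4],[0,2,-14,-0.01,0,0,4],[0,5,-28,-0.02,0,0,4],[0,10,-41.5,-0.031,0,0,4],[0,13,-48,-0.036,0,0,4],[0,16,-54.5,-0.041,0,0,4],[0,19,-60.5,-0.046,0,0,4],[0,23,-67,-0.051,0,0,4],[0,23,-67,-0.051,0,0,4],[0,23,-67,-0.051,0,0,4]])

```text
clock: 5.2
tool_pos: [0.4321, 0.2186, 0.0909]
eef_rot: [-0.01, 0.565, 0.825, -0.015]
contact_force: [5.0, 2.0, -3.9]
width: 0.0086
gripper_force: 29.5
```

```bash
python3 - <<'E'
from h import *
o=arm.get_obs();print(o["width"],o["contact_force"],o["tool_pos"])
s,P=snap("scene");cv2.imwrite("pics/s2.png",cv2.resize(s["pixels"][130:270,150:400],None,fx=3,fy=3))
p0,M0=tcp_at_bar(.5,95-10*.5/1.7)
print("meas-exp",M0.T@(o["tool_pos"]-(p0-.015*l)))
for th in np.arange(.5,1.81,.1):
    p,M=tcp_at_bar(th,95-10*th/1.7); print(round(th,2),delta(p,M,p0,M0))
E
```

```text
0.008645140500734899 [ 5.0082  1.9798 -3.9294] [0.4321 0.2186 0.0909]
meas-exp [0.0009 0.0013 0.0006]
0.5 [0. 0. 0. 0. 0. 0.]
0.6 [  0.       9.0027 -11.1319  -0.0103  -0.      -0.    ]
0.7 [ -0.      19.0727 -21.3309  -0.0205  -0.      -0.    ]
0.8 [  0.      30.1111 -30.4951  -0.0308  -0.      -0.    ]
0.9 [  0.      42.0098 -38.5331  -0.0411  -0.      -0.    ]
1.0 [ -0.      54.6516 -45.3645  -0.0513  -0.      -0.    ]
1.1 [  0.      67.9122 -50.9211  -0.0616  -0.      -0.    ]
1.2 [ -0.      81.6611 -55.1477  -0.0719  -0.       0.    ]
1.3 [ -0.      95.7628 -58.002   -0.0821  -0.      -0.    ]
1.4 [  0.     110.0783 -59.4558  -0.0924  -0.      -0.    ]
1.5 [  0.     124.4665 -59.4946  -0.1027   0.      -0.    ]
1.6 [ -0.     138.7856 -58.1182  -0.1129   0.      -0.    ]
1.7 [ -0.     152.8944 -55.3407  -0.1232   0.      -0.    ]
1.8 [ -0.     166.6538 -51.19    -0.1335  -0.      -0.    ]
```

View pics/s2.png

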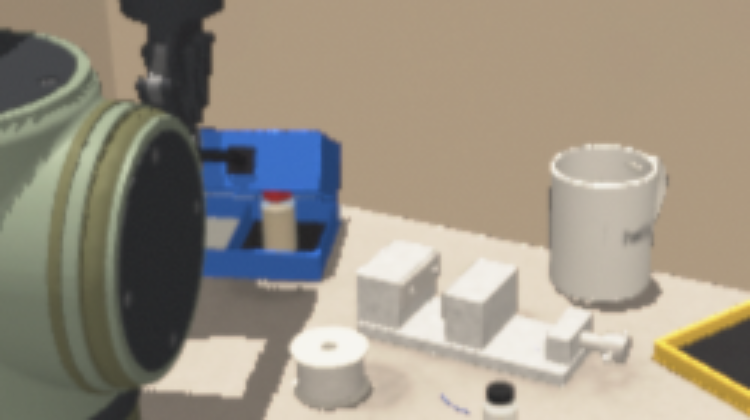

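The crop shows the lid lifting with the bar. The right-hand well at about (285,235) has a black liner and holds a red-capped vial, so that is vial_b. I'll carry on along the arc.

>>> apply_moves(commands=[[0,9,-11,-0.01,0,0,4],[0,19,-21.5,-0.02,0,0,4],[0,30,-30.5,-0.031,0,0,4],[0,42,-38.5,-0.041,0,0,4],[0,54.5,-45.5,-0.051,0,0,4],[0,68,-51,-0.062,0,0,4],[0,82,-55,-0.072,0,0,4],[0,96,-58,-0.082,0,0,4],[0,110,-59.5,-0.092,0,0,4],[0,110,-59.5,-0.092,0,0,4]])

```text
clock: 6.25
tool_pos: [0.5386, 0.2599, 0.1479]
eef_rot: [0.016, 0.565, 0.824, 0.025]
contact_force: [1.4, 0.4, 4.6]
width: 0.0088
gripper_force: 30.9
```

>>> apply_moves(commands=[[0,7,0,-0.005,0,0,4],[0,14.5,1.5,-0.01,0,0,4],[0,22,3,-0.015,0,0,4],[0,29,4.5,-0.02,0,0,4],[0,36,6.5,-0.025,0,0,4],[0,43,8.5,-0.03,0,0,4],[0,43,8.5,-0.03,0,0,4],[0,43,8.5,-0.03,0,0,4],[0,43,8.5,-0.03,0,0,4],[0,43,8.5,-0.03,0,0,4]])

```text
clock: 7.25
tool_pos: [0.5768, 0.2747, 0.1409]
eef_rot: [0.024, 0.565, 0.824, 0.035]
contact_force: [2.6, 1.0, 3.2]
width: 0.0086
gripper_force: 31.7
```

```bash
python3 - <<'E'
from h import *
o=arm.get_obs();print(o)
s,P=snap("scene");cv2.imwrite("pics/s3.png",s["pixels"])
E
```

```text
{'clock': 7.25, 'q': array([ 0.306 ,  0.3687,  1.5332,  0.0068,  1.1545, -0.0654]), 'joint_velocities': array([ 0.0003, -0.0019,  0.0013, -0.0011,  0.0037, -0.0003]), 'effort': array([  0.3953, -41.3563, -24.9018,   0.1016,   0.3461,  -0.002 ]), 'tool_pos': array([0.5768, 0.2747, 0.1409]), 'eef_rot': array([0.0238, 0.5649, 0.824 , 0.0355]), 'contact_force': array([2.6482, 0.9811, 3.2272]), 'torque': array([ 0.0098, -0.2989,  0.0164]), 'gripper_force': 31.73397123813629, 'width': 0.00864036086655069}
```

>>> apply_moves(commands=[[0,0,0,0,0,0,20],[0,0,0,0,0,0,30],[0,0,0,0,0,0,30],[0,0,-15,0,0,0,30],[0,0,-40,0,0,0,30],[0,0,-70,0,0,0,30],[0,0,-110,0,0,0,30],[0,0,-110,0,0,0,30],[-100,-100,-120,0,0,0,50],[-150,-130,-120,0,0,0,50]])

```text
clock: 8.3
tool_pos: [0.531, 0.178, 0.2508]
eef_rot: [0.024, 0.564, 0.825, 0.035]
contact_force: [1.1, -0.6, -0.2]
width: 0.0502
gripper_force: 0.0
```

>>> apply_moves(commands=[[-50,-30,0,0,0,0,50],[-100,-30,0,0,0,0,50],[-150,-30,0,0,0,0,50],[-200,-30,0,0,0,0,50],[-250,-30,0,0,0,0,50],[-250,-30,0,0,0,0,50],[-250,-30,0,0,0,0,50],[-250,-30,0,0,0,0,50],[-250,-30,0,0,0,0,50],[-250,-30,0,0,0,0,50]])

```text
clock: 9.3
tool_pos: [0.5935, -0.0643, 0.2476]
eef_rot: [0.023, 0.564, 0.825, 0.035]
contact_force: [-1.2, -0.6, -0.2]
width: 0.05
gripper_force: 0.0
```

```bash
python3 - <<'E'
from h import *
s,P=snap("top");np.save("top4.npy",P);cv2.imwrite("pics/t4full.png",s["pixels"]);cv2.imwrite("pics/t4.png",cv2.resize(s["pixels"][170:320,90:290],None,fx=4,fy=4,interpolation=cv2.INTER_CUBIC))
s,P=snap("scene");np.save("scene4.npy",P);cv2.imwrite("pics/s4.png",s["pixels"])
E
```

```text
(no output)
```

View pics/t4.png

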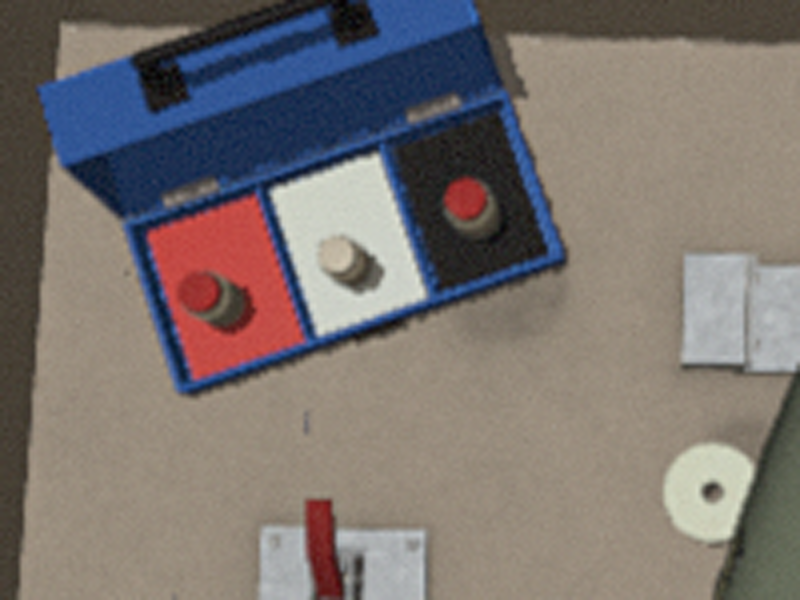

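The crop shows the lid leaning back and three wells: red liner with a red cap at (205,290), white with a white cap at (340,255), and black with a red cap at (465,200). The last is vial_b. Its cap sits at about (206,220) in the full frame.

```bash
python3 - <<'E'
from h import *
im=cv2.imread("pics/t4full.png");P=np.load("top4.npy");hsv=cv2.cvtColor(im,cv2.COLOR_BGR2HSV)
red=((hsv[...,0]<8)|(hsv[...,0]>172))&(hsv[...,1]>120)
m=red&(P[...,2]>.052)&(P[...,2]<.072)
m[:, :190]=0; m[:205]=0; m[235:]=0; m[:,225:]=0
Q=P[m];v=np.nanmedian(Q,0);print("cap",m.sum(),Q.mean(0),v,Q.min(0),Q.max(0),"D",(v-c)@d,"L",(v-c)@l)
D=(P-c)@d;L=(P-c)@l
m=(abs(L)<.09)&(D>.045)&(D<.11)&(P[...,2]>.045); bl=cv2.inRange(hsv,(100,120,30),(130,255,255))>0
for a in(.05,.07,.09,.11,.13): 
    k=m&bl&(abs(P[...,2]-a)<.008); print(a,k.sum(),np.median(D[k]) if k.sum() else 0, D[k].min() if k.sum() else 0)
m=(im.max(2)<60)&(P[...,2]>.14)&(P[...,2]<.2)&(abs(L)<.06);print("bar",np.median(D[m]),np.median(P[...,2][m]),m.sum())
y=cv2.inRange(hsv,(20,120,80),(35,255,255))>0;
t=np.array([.5088,-.2073,0]); print("tray dot",delta([v[0],v[1],.16],ori(90)), arm.get_obs()["q"])
E
```

```text
cap 81 [0.5034 0.1845 0.0611] [0.5036 0.1842 0.061 ] [0.4936 0.1743 0.0531] [0.5137 0.1951 0.0669] D -0.007731966431822521 L -0.07191936318510803
0.05 0 0 0
0.07 0 0 0
0.09 0 0 0
0.11 271 0.09581089880479378 0.06390020864119658
0.13 316 0.07078005620686856 0.06204906884664077
bar 0.08860387655347624 0.1630853118083982 282
tray dot [264.5336  -1.1896  88.0231   0.0842  -0.0009   0.0025] [-0.281   0.1927  1.5262  0.0529  1.3565 -0.6614]
```

>>> apply_moves(commands=[[50,0,0,0.084,0,0,52],[100,0,0,0.084,0,0,52],[150,0,0,0.084,0,0,52],[200,-1,20,0.084,0,0,52],[240,-1,50,0.084,0,0,52],[264.5,-1,80,0.084,0,0,52],[264.5,-1,88,0.084,0,0.002,52],[264.5,-1,88,0.084,0,0.002,52],[264.5,-1,88,0.084,0,0.002,52],[264.5,-1,88,0.084,0,0.002,52]])

```text
clock: 10.4
tool_pos: [0.5063, 0.1823, 0.1617]
eef_rot: [0.001, 0.567, 0.824, 0.001]
contact_force: [-0.2, -0.4, 0.5]
width: 0.052
gripper_force: 0.0
```

```bash
python3 - <<'E'
from h import *
print(delta([.5035,.1844,.023],ori(90)))
s,P=snap("scene");cv2.imwrite("pics/s5.png",cv2.resize(s["pixels"][100:250,150:350],None,fx=4,fy=4))
E
```

```text
[  2.9422  -2.3711 138.732    0.0036   0.      -0.0029]
```

View pics/s5.png

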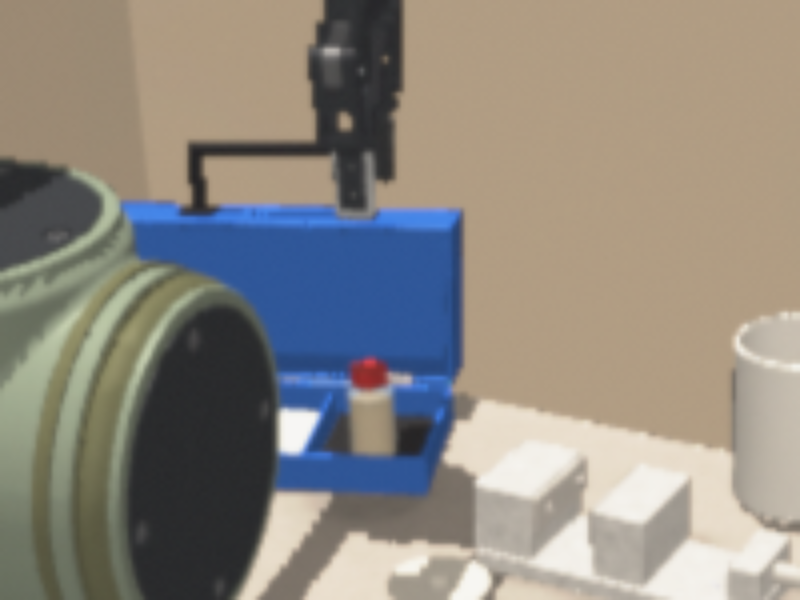

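The lid stands leaning back, and the gripper is centred above the red-capped vial at (370,400).

>>> apply_moves(commands=[[3,-2.4,25,0.004,0,-0.003,52],[3,-2.4,50,0.004,0,-0.003,52],[3,-2.4,75,0.004,0,-0.003,52],[3,-2.4,95,0.004,0,-0.003,52],[3,-2.4,110,0.004,0,-0.003,52],[3,-2.4,122,0.004,0,-0.003,52],[3,-2.4,132,0.004,0,-0.003,52],[3,-2.4,138.5,0.004,0,-0.003,52],[3,-2.4,138.5,0.004,0,-0.003,52],[3,-2.4,138.5,0.004,0,-0.003,52]])

```text
clock: 11.45
tool_pos: [0.5016, 0.1852, 0.0218]
eef_rot: [-0.001, 0.565, 0.825, -0.001]
contact_force: [0.6, -0.3, 0.3]
width: 0.0523
gripper_force: 0.0
```

>>> apply_moves(commands=[[0,0,0,0,0,0,44],[0,0,0,0,0,0,38],[0,0,0,0,0,0,34],[0,0,0,0,0,0,31],[0,0,0,0,0,0,28],[0,0,0,0,0,0,24],[0,0,0,0,0,0,20],[0,0,0,0,0,0,20],[0,0,0,0,0,0,20],[0,0,0,0,0,0,20]], squeeze=30)

```text
clock: 12.45
tool_pos: [0.5014, 0.1852, 0.0217]
eef_rot: [-0.001, 0.565, 0.825, -0.001]
contact_force: [0.3, 0.7, 4.5]
width: 0.0251
gripper_force: 29.9
```

>>> apply_moves(commands=[[0,0,-3,0,0,0,20],[0,0,-8,0,0,0,20],[0,0,-18,0,0,0,20],[0,0,-33,0,0,0,20],[0,0,-50,0,0,0,20],[0,0,-70,0,0,0,20],[0,0,-90,0,0,0,20],[0,0,-110,0,0,0,20],[0,0,-125,0,0,0,20],[0,0,-130,0,0,0,20]])

```text
clock: 13.45
tool_pos: [0.503, 0.1855, 0.1541]
eef_rot: [0.0, 0.565, 0.825, 0.0]
contact_force: [-0.4, 0.6, 0.0]
width: 0.0257
gripper_force: 29.5
```

```bash
python3 - <<'E'
from h import *
o=arm.get_obs();print(o["width"],o["gripper_force"])
s,P=snap("scene");cv2.imwrite("pics/s6.png",cv2.resize(s["pixels"][80:250,150:350],None,fx=3.5,fy=3.5))
s,P=snap("top");im=s["pixels"];hsv=cv2.cvtColor(im,cv2.COLOR_BGR2HSV)
y=cv2.inRange(hsv,(20,120,80),(35,255,255))>0;y[:180]=0;y[270:]=0;y[:,:340]=0
Y=P[y&(P[...,2]>.01)&(P[...,2]<.022)];r=cv2.minAreaRect(Y[:,:2].astype(np.float32)*1000);print("tray",r,Y[:,:2].min(0),Y[:,:2].max(0),(Y[:,:2].min(0)+Y[:,:2].max(0))/2)
dk=(im.max(2)<50);dk[:195]=0;dk[258:]=0;dk[:,350:]&=True;dk[:,:350]=0;dk[:,418:]=0
Q=P[dk&(P[...,2]<.012)&(P[...,2]>-.003)];print("floor centroid",Q.mean(0),len(Q))
print(delta([.509,-.208,.15],ori(90)))
E
```

```text
0.025653245302239884 29.484530354384333
tray ((505.85528564453125, -205.88241577148438), (110.40088653564453, 111.25852966308594), 63.66579818725586) [ 0.4348 -0.2769] [ 0.5784 -0.133 ] [ 0.5066 -0.205 ]
floor centroid [ 0.507  -0.2068  0.0047] 1760
[-369.2108 -135.9308    2.5684   -0.0017   -0.0005    0.0018]
```

View pics/s6.png

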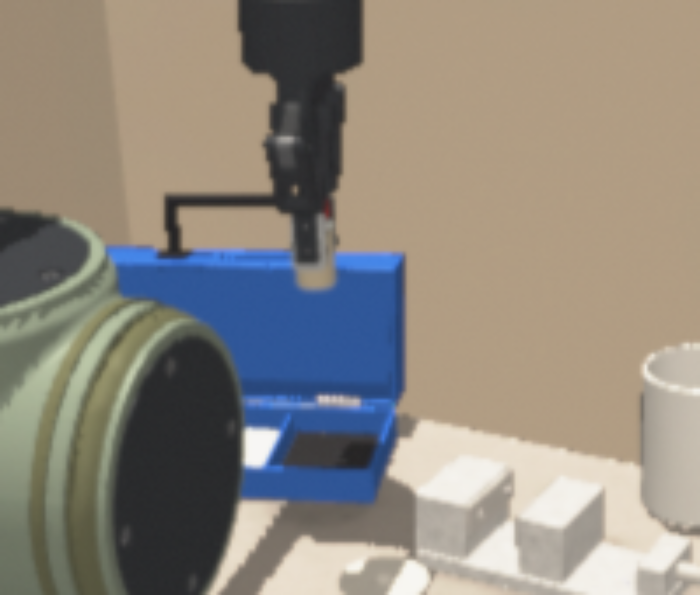

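The crop shows vial_b held upright above its empty well, with the lid still open. Now carry it to the tray.

>>> apply_moves(commands=[[0,0,-20,0,0,0,20],[-35,-13,-30,0,0,0,20],[-75,-28,-30,0,0,0,20],[-117,-44,-30,0,0,0,20],[-159,-60,-30,0,0,0,20],[-201,-75,-30,0,0,0,20],[-243,-91,-30,0,0,0,20],[-283,-106,-30,0,0,0,20],[-317,-119,-30,0,0,0,20],[-345,-129,-30,0,0,0,20]])

```text
clock: 14.55
tool_pos: [0.505, -0.1849, 0.1802]
eef_rot: [-0.003, 0.566, 0.825, -0.002]
contact_force: [0.0, -0.6, -0.7]
width: 0.0254
gripper_force: 29.6
```

```bash
python3 - <<'E'
from h import *
print(delta([.5065,-.2065,.100],ori(90)),arm.get_obs()["q"])
E
```

```text
[-20.8825  -5.9324  80.1321  -0.0057  -0.0026   0.    ] [-0.5103  0.1802  1.6832 -0.0028  1.2839 -0.8778]
```

>>> apply_moves(commands=[[-10,-3,10,0,0,0,20],[-20,-6,20,0,0,0,20],[-21,-6,40,0,0,0,20],[-21,-6,60,0,0,0,20],[-21,-6,75,0,0,0,20],[-21,-6,90,0,0,0,20],[-21,-6,105,0,0,0,20],[-21,-6,120,0,0,0,20],[-21,-6,130,0,0,0,20],[-21,-6,130,0,0,0,20]])

```text
clock: 15.55
tool_pos: [0.5063, -0.204, 0.0495]
eef_rot: [-0.003, 0.565, 0.825, -0.001]
contact_force: [-0.3, 0.0, -0.1]
width: 0.0257
gripper_force: 29.6
```

```bash
python3 - <<'E'
from h import *
print(delta([.5065,-.2065,.0207],ori(90)),arm.get_obs()["contact_force"])
s,P=snap("scene");cv2.imwrite("pics/s7.png",cv2.resize(s["pixels"][150:300,330:480],None,fx=4,fy=4))
E
```

```text
[-2.5316 -0.5608 28.8257 -0.0064 -0.004   0.0018] [-0.2903  0.0068 -0.0704]
```

View pics/s7.png

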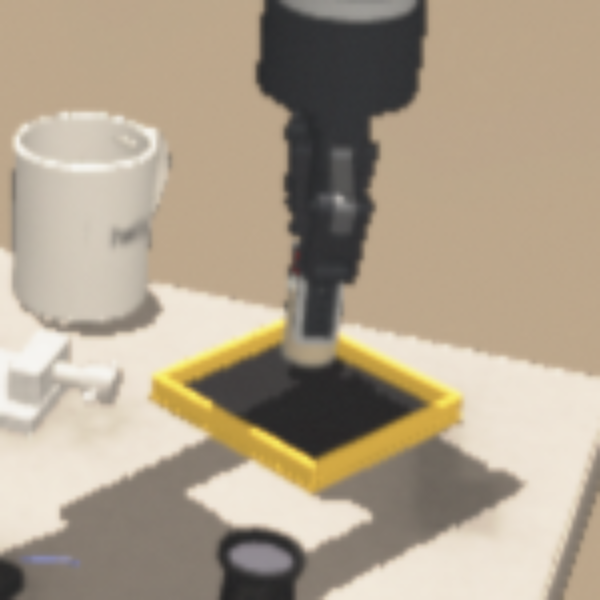

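The vial hangs upright over the tray, with its bottom at about (310,355). Lower it slowly to the floor.

>>> apply_moves(commands=[[-2,-0.5,6,-0.006,-0.004,0,20],[-2,-0.5,12,-0.006,-0.004,0,20],[-2,-0.5,18,-0.006,-0.004,0,20],[-2,-0.5,22,-0.006,-0.004,0,20],[-2,-0.5,25,-0.006,-0.004,0,20],[-2,-0.5,27,-0.006,-0.004,0,20],[-2,-0.5,28,-0.006,-0.004,0,20],[-2,-0.5,28,-0.006,-0.004,0,20],[-2,-0.5,28,-0.006,-0.004,0,20],[-2,-0.5,28,-0.006,-0.004,0,20]])

```text
clock: 16.6
tool_pos: [0.508, -0.207, 0.0238]
eef_rot: [0.002, 0.565, 0.825, -0.0]
contact_force: [0.7, 0.1, -0.1]
width: 0.0262
gripper_force: 29.6
```

>>> apply_moves(commands=[[0,0,0.5,0,0,0,20],[0,0,1,0,0,0,20],[0,0,1.5,0,0,0,20],[0,0,2,0,0,0,20],[0,0,2.5,0,0,0,20],[0,0,2.5,0,0,0,20],[0,0,2.5,0,0,0,20],[0,0,2.5,0,0,0,20],[0,0,2.5,0,0,0,20],[0,0,2.5,0,0,0,20]])

```text
clock: 17.6
tool_pos: [0.5078, -0.2069, 0.0211]
eef_rot: [0.002, 0.565, 0.825, -0.0]
contact_force: [0.2, 0.4, -0.6]
width: 0.0258
gripper_force: 29.6
```

>>> apply_moves(commands=[[0,0,0.5,0,0,0,20],[0,0,1,0,0,0,20],[0,0,1,0,0,0,20],[0,0,1,0,0,0,20],[0,0,1,0,0,0,20],[0,0,1,0,0,0,20],[0,0,1,0,0,0,20],[0,0,1,0,0,0,20],[0,0,1,0,0,0,20],[0,0,1,0,0,0,20]])

```text
clock: 18.6
tool_pos: [0.5078, -0.207, 0.02]
eef_rot: [0.002, 0.565, 0.825, -0.0]
contact_force: [0.1, -0.1, 0.3]
width: 0.0255
gripper_force: 29.6
```

>>> apply_moves(commands=[[0,0,0.5,0,0,0,20],[0,0,1,0,0,0,20],[0,0,1.5,0,0,0,20],[0,0,1.5,0,0,0,20],[0,0,1.5,0,0,0,20],[0,0,1.5,0,0,0,20],[0,0,1.5,0,0,0,20],[0,0,1.5,0,0,0,20],[0,0,1.5,0,0,0,20],[0,0,1.5,0,0,0,20]])

```text
clock: 19.6
tool_pos: [0.508, -0.2071, 0.0197]
eef_rot: [0.002, 0.565, 0.825, -0.0]
contact_force: [-3.2, 2.0, 7.4]
width: 0.0253
gripper_force: 30.3
```

Contact, about 7 N upward. Release gently and go up.

>>> apply_moves(commands=[[0,0,-0.5,0,0,0,26],[0,0,-0.5,0,0,0,28],[0,0,-0.5,0,0,0,30],[0,0,-0.5,0,0,0,33],[0,0,-0.5,0,0,0,36],[0,0,-0.5,0,0,0,40],[0,0,-0.5,0,0,0,44],[0,0,-0.5,0,0,0,48],[0,0,-0.5,0,0,0,50],[0,0,-0.5,0,0,0,50]])

```text
clock: 20.6
tool_pos: [0.5078, -0.2069, 0.019]
eef_rot: [0.002, 0.565, 0.825, -0.0]
contact_force: [0.3, 0.3, 0.4]
width: 0.0498
gripper_force: 0.0
```

>>> apply_moves(commands=[[0,0,-10,0,0,0,50],[0,0,-25,0,0,0,50],[0,0,-45,0,0,0,50],[0,0,-70,0,0,0,50],[0,0,-100,0,0,0,50],[0,0,-140,0,0,0,50],[0,0,-180,0,0,0,50],[0,-40,-200,0,0,0,50],[0,-80,-200,0,0,0,50],[0,-110,-200,0,0,0,50]])

```text
clock: 21.6
tool_pos: [0.4039, -0.2472, 0.2218]
eef_rot: [0.004, 0.565, 0.825, -0.001]
contact_force: [-0.1, 0.4, -0.5]
width: 0.0501
gripper_force: 0.0
```

>>> apply_moves(commands=[[-40,-10,0,0,0,0,50],[-80,-20,0,0,0,0,50],[-120,-20,0,0,0,0,50],[-160,-20,0,0,0,0,50],[-200,-20,0,0,0,0,50],[-200,-20,0,0,0,0,50],[-200,-20,0,0,0,0,50],[-200,-20,0,0,0,0,50],[-200,-20,0,0,0,0,50],[-200,-20,0,0,0,0,50]])

```text
clock: 22.6
tool_pos: [0.4583, -0.439, 0.2202]
eef_rot: [0.002, 0.565, 0.825, -0.0]
contact_force: [0.4, 0.6, 0.5]
width: 0.0498
gripper_force: 0.0
```

```bash
python3 - <<'E'
from h import *
s,P=snap("scene");a=cv2.resize(s["pixels"][130:280,150:470],None,fx=2.5,fy=2)
t,Q=snap("top");b=cv2.resize(t["pixels"][170:290,100:420],None,fx=2.5,fy=2.5)
cv2.imwrite("pics/end.png",np.vstack([a,b]))
hsv=cv2.cvtColor(t["pixels"],cv2.COLOR_BGR2HSV);red=((hsv[...,0]<8)|(hsv[...,0]>172))&(hsv[...,1]>120)
red[:195]=0;red[260:]=0;red[:,:345]=0;red[:,425:]=0
print("cap",red.sum(),np.nanmedian(Q[red],0))
m=(t["pixels"].max(2)<60)&(Q[...,2]>.14)&(Q[...,2]<.2);D=(Q-c)@d;L=(Q-c)@l;m&=abs(L)<.06;print("bar D,z",np.median(D[m]),np.median(Q[...,2][m]))
E
```

```text
cap 94 [ 0.5079 -0.2095  0.0593]
bar D,z 0.08886299454218885 0.16308038498433608
```

View pics/end.png

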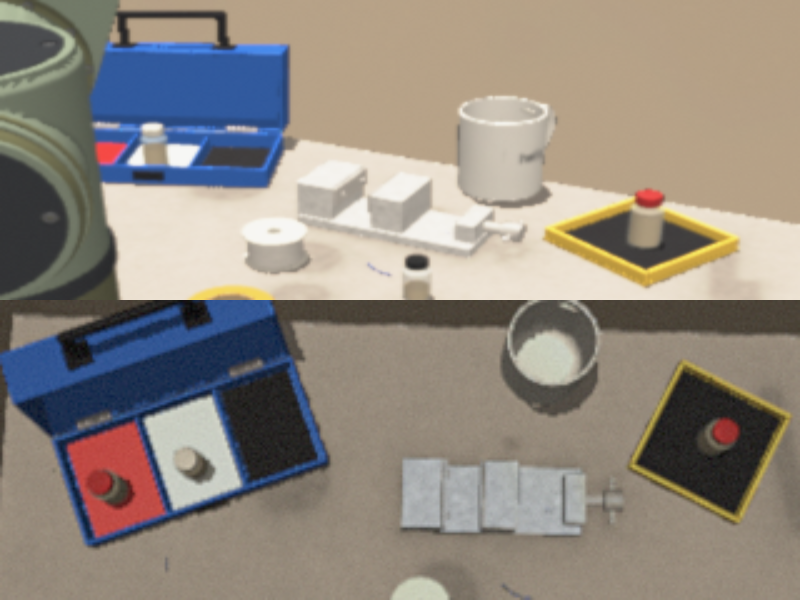

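The picture shows vial_b standing upright in the tray (cap at about (648,198) in the upper half). The lid is open, and the other two vials stand in their wells at (108,485) and (190,460) in the lower half.

```bash
python3 -c "
from workcell import arm
print(arm.job_done())"
```

```text
the job is handed in; nothing more can be done
None
```

The job is handed in at about 23 s on the robot clock: the lid stands open past upright (about 1.65 rad), vial_b stands upright near the middle of the yellow tray, and vial_a and vial_c are still standing in their wells; no verdict was returned.

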